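# Find the twisted carving tile by rocking it

### The arm

A 7-joint arm with a two-finger parallel gripper is mounted at the origin on the work surface. World frame = base frame: x ahead of the robot, y to its left, z up, the work surface at z = 0. Lengths are in m, angles in rad, forces in N, time in s.
With the tool pointing down it reaches from about 0.4 to 0.875 m from the base axis. Payload 19.3 kg.
Tool frame: the origin (TCP) lies at the very end of the fingers, on their centre line; the grasp point (between the pads) lies 19 mm behind it; z points along the fingers, y is the direction in which the jaws open and shut (so a half turn about z gives the same grasp; the last joint's range is limited). The gripper opens to 85 mm and grips with 20 to 120 N. Pads are 22 mm wide; open, the fingers measure 114 mm over their backs; the gripper's body (76 mm by 85 mm) begins 54 mm behind the grasp point. The pads swing forward as they close: fully open they stand 13 mm farther back than shut.
Start: joints at [-1.355, 0.521, -0.036, 1.599, 0.021, 1.021, -0.113], TCP at [0.176, 0.6, 0.231] pointing down, gripper open.
Joint ranges: [-2.91, 2.91], [-0.3, 2.13], [-1.5, 1.42], [0.17, 2.43], [-1.26, 4.41], [0.16, 1.93], [-2.52, 2.52]. Speed limits (rad/s): [1.89, 1.89, 2.39, 2.39, 3.01, 3.01, 3.01].

### API

Orientations are given as [roll, pitch, yaw] about the fixed x, y, z axes, in that order (R = Rz(yaw) Ry(pitch) Rx(roll)).
In Python, from workcell import bot gives the robot as it stands. The module is installed in compiled form; this text tells all that it offers.
- The arm moves only by the shell command python3 -m inch 'ROWS' [FORCE]. ROWS is JSON, a list of rows, each an object of numbers: "dx", "dy", "dz": the shift along the tool's x, y, z in mm; "rx", "ry", "rz": the turn, a rotation vector about the tool's x, y, z in rad; "hand": the closure, from -1 (fully open) to 1 (shut), so that 0 is half open. In form: [{"dx": .., "dy": .., "dz": .., "rx": .., "ry": .., "rz": .., "hand": ..}, ...]. A call has 1 to 10 rows; each row shifts and turns the commanded pose from where the row before left it, along the tool's axes as they then stand; what a row does not reach is not made up. A row lasts 1/10 s, in which the tool goes at most 50 mm and 8.59 degrees, less where a joint would pass 70% of its speed; a pose out of reach is approached as far as the arm can. A call with a gripper value outside its range is refused whole. The fingers move at their own pace and stop on an object; FORCE is the grip in N (left out, the last holds). Time passes only in rows, so rows that do not move let the fingers close. It gives the time, the measured TCP pose, the force and the opening at its end, in the units of the state.
- bot.observe(): the state, without advancing time (a new reading comes with each control period).
- bot.grab_frame(name): name is "scene" or "top" or "wrist"; returns (picture, depth): 480x640x3 uint8, red, green, blue; 480x640 float32, m along the optical axis (not along the pixel's ray), 0 where there is no reading.
- bot.get_calibration(name): a dict with "vertical_fov" (degrees; the focal length in pixels is half the picture's height over the tangent of half this angle, whatever the lens; pixels are square), "cx", "cy" (the principal point, pixels), "origin" and "orientation" of the camera in the world. Camera axes: x right, y down, z forward; pixel columns grow to the right and rows downward; lengths in m; the calibration is good to about 2 mm. A picture is of the moment at which its call begins: read the wrist's pose just before it. get_calibration takes no time and is no camera call; for the wrist camera it gives the pose at the moment of the call.
- bot.job_done(): hands the job in, once; it reports no verdict.
Trained networks look in the newest picture that a camera, given by its name, has taken for a name from the list of things; names that differ only in an ending like _2 or _b are one class to them, and where a whole thing is asked for, a point or a joint stands for the part that bears it (a point fixed in the world has none). Each returns a list of dicts, best first, with "score" (0 to 1); they miss things now and then, are a little off and sometimes report something else, mostly with a low value. They report only what shows in the picture. A call takes as long as a camera call.
- bot.trace(camera, target): "region" (480x640 bool, what is visible of it) and "box" ([left, top, right, bottom] in pixels, round what is visible of it).
- bot.tip_of(camera, target): "centre" ([row, column] in pixels: a listed point, or the origin of a listed thing).
The state is a dict: "clock": time; "qpos": joint angles; "qd": joint speeds; "joint_efforts": joint torques, N m; "position": TCP position; "tool_rot": TCP orientation; "force": force on the tool from outside, world axes, zero at the start; "moment": the same for the moment, N m; "grip_width": finger opening in m.
Only numpy, scipy, OpenCV 4.12 (cv2) and the standard library are available. Lean on these libraries where they do the work, as an engineer would, in place of code of your own. Each camera call takes 0.05 s, during which the arm holds its last target.

### The job

One of the three carved tiles on the dark surface plate is twisted. Press gently on the corners (a few newtons are enough, 35 N is too much) to find the one that rocks, keeping its loose corner pressed down for a moment, then lift that tile by its boss and lay it flat, face up, in the empty plywood tray without dropping it. Leave the two sound tiles where they lie.

Things in the scene. Friction and masses are not known exactly. Their poses are not given: they have to be found in the camera images.
- tile_a: one of three look-alike carved wooden tiles, 110 x 110 x 16 mm, 0.20 to 0.32 kg, face up on the plate. Flat top but for a round boss in the middle, 34 mm across, rising 22 mm (to 38 mm above the underside): the grip. The lower edge is relieved all round. Origin: centre of the underside; x, y along the edges, z up. Corner pressing points: 42 mm from the middle in both x and y. Any of the three may be the twisted one
- tile_b: one of three look-alike carved wooden tiles, 110 x 110 x 16 mm, 0.20 to 0.32 kg, face up on the plate. Flat top but for a round boss in the middle, 34 mm across, rising 22 mm (to 38 mm above the underside): the grip. The lower edge is relieved all round. Origin: centre of the underside; x, y along the edges, z up. Corner pressing points: 42 mm from the middle in both x and y. Any of the three may be the twisted one
- tile_c: one of three look-alike carved wooden tiles, 110 x 110 x 16 mm, 0.20 to 0.32 kg, face up on the plate. Flat top but for a round boss in the middle, 34 mm across, rising 22 mm (to 38 mm above the underside): the grip. The lower edge is relieved all round. Origin: centre of the underside; x, y along the edges, z up. Corner pressing points: 42 mm from the middle in both x and y. Any of the three may be the twisted one
- plate: fixed dark granite surface plate, 200 (x) x 500 (y) mm, 30 mm thick, on the table; the tiles lie on it side by side along its y. Origin: centre of its underside; its top is 30 mm above. A sound tile is firm on it at all four corners
- plate_top (a point): centre of the plate's top face. Any tile may be the one twisted tile: it stands level by itself on a 24 mm wide band along one diagonal (not known which); pressed at either corner off that band it tips under less than 2 N until the corner meets the plate, about 3 mm lower (0.05 rad), and falls back level when let go. Its other two corners are firm
- tray: fixed, shallow, empty, open plywood tray, 190 x 190 mm outside and 40 mm high, walls and floor 6 mm (178 x 178 mm inside), left of the plate. Origin: centre of its underside; x and y along its sides

How it is judged:
On the way, in this order (a step that is already met when the one before it is completed fails the run):
1. the twisted tile is rocked: a loose corner is held pressed down by the fingers while it stands on the plate (angle between tile_b's own z axis and vertical between 0.03 and 0.09 rad and contact force between the fingers and tile_b above 0.4 N and contact force between plate and tile_b above 1 N), for 0.2 s.
2. the twisted tile lies flat in the tray (x of tile_b in the frame of tray between -0.05 and 0.05 m and y of tile_b in the frame of tray between -0.05 and 0.05 m and z of tile_b in the frame of tray between 0.002 and 0.01 m and angle between tile_b's own z axis and vertical below 0.08 rad), for 0.2 s.
At the end, for the whole second after the job is handed in: The twisted tile lies in the tray, face up and flat on its floor (within 0.08 rad, underside within 4 mm of the floor), its middle within 50 mm of the tray's middle along both its sides, at rest; the two sound tiles lie flat on the plate within 30 mm of where they were (all of step 2 and linear speed of tile_b below 0.02 m/s and distance of each of tile_a, tile_c from where it was at the start of the episode below 0.03 m and angle between each of tile_a, tile_c's own z axis and vertical below 0.05 rad); the robot touches nothing.
It fails at once if a tile is pressed on the plate, away from its boss, with more than 35 N ((contact force between plate and tile_a above 35 N and horizontal distance between the grasp point and tile_a above 0.03 m) or (contact force between plate and tile_b above 35 N and horizontal distance between the grasp point and tile_b above 0.03 m) or (contact force between plate and tile_c above 35 N and horizontal distance between the grasp point and tile_c above 0.03 m)).
It fails at once if a sound tile is shifted by more than 30 mm (distance of any of tile_a, tile_c from where it was at the start of the episode above 0.03 m).
It fails at once if the twisted tile is dropped (falls free faster than 0.7 m/s) (contact force between anything else and tile_b below 0.05 N and linear speed of tile_b above 0.7 m/s).
It also fails if it takes over 67 s, if anything falls off the work surface, if the arm or the gripper's body presses on something with over 40 N, if the wrist force passes 120 N, or if a joint passes its speed limit or range.

## Working session

There is one attempt and no reset: what is moved stays moved. The work goes in short steps, Python scripts to look and compute and a shell command to move; the robot and the scene stay as the last step left them, time stands still between calls to the robot, and variables do not carry over. Pictures are saved under pics/ and viewed, and the job is handed in when it is done.

```bash
mkdir -p pics
cat > h.py <<'E'
import numpy as np, cv2
from scipy.spatial.transform import Rotation as R
from workcell import bot
def cam(name):
    c=bot.get_calibration(name); return c
def proj(c,uv,d):
    f=240/np.tan(np.radians(c["vertical_fov"])/2)
    u,v=uv; p=np.array([(u-c["cx"])/f*d,(v-c["cy"])/f*d,d])
    return rot(c["orientation"])@p+np.array(c["origin"])
def rot(o):
    o=np.array(o)
    if o.shape==(3,3): return o
    return R.from_euler('xyz',o).as_matrix()
def cloud(c,depth):
    f=240/np.tan(np.radians(c["vertical_fov"])/2)
    v,u=np.mgrid[0:480,0:640]
    P=np.stack([(u-c["cx"])/f*depth,(v-c["cy"])/f*depth,depth],-1)
    return P@rot(c["orientation"]).T+np.array(c["origin"])
def save(n,p): cv2.imwrite("pics/"+n,p[:,:,::-1])
E
python3 - <<'E'
from h import *
print(bot.observe())
for n in ("top","scene"):
    c=cam(n); print(n,c); p,d=bot.grab_frame(n); save(n+"0.png",p); np.savez(n+"0.npz",p=p,d=d)
    for t in ("tile_a","tray","plate"):
        for r in bot.trace(n,t)[:5]: print(n,t,r["score"],r["box"])
E
```

```text
{'clock': 0.0, 'qpos': array([-1.35520254,  0.52204214, -0.03632718,  1.60000526,  0.02118932,
        1.02111121, -0.11278467]), 'qd': array([ 4.33170087e-04,  5.49096634e-04,  2.22432947e-03, -6.26386771e-05,
        3.49412794e-04, -4.99948231e-04, -1.51891877e-04]), 'joint_efforts': array([-8.49961161e-04, -9.27095389e+01,  1.97932407e+00, -3.69929087e+01,
        1.76947145e-02,  8.31427606e-03, -1.80850049e-05]), 'position': array([0.17613554, 0.59930724, 0.23070919]), 'tool_rot': array([-3.14041375e+00,  7.60107469e-05,  2.85579845e+00]), 'force': array([-0.9138201 ,  0.13004995,  0.68956651]), 'moment': array([-0.0285886 , -0.00396967, -0.00806078]), 'grip_width': 0.08528517110914408}
top {'vertical_fov': 45.45997868332593, 'cx': 316.56137696154224, 'cy': 241.45052333188576, 'origin': array([0.33371874, 0.07098449, 1.10243415]), 'orientation': array([-2.96755155, -0.01312981, -1.5697945 ])}
top tile_a 0.92 [273.8, 210.9, 340.8, 272.5]
top tile_a 0.84 [365.1, 202.8, 433.9, 272.9]
top tray 0.88 [93.4, 194.1, 200.4, 309.0]
top plate 0.96 [266.3, 187.1, 528.6, 302.0]
scene {'vertical_fov': 51.582697455496174, 'cx': 324.02194967278757, 'cy': 237.83409715882595, 'origin': array([0.86357014, 0.58827613, 0.90869544]), 'orientation': array([-2.51804406, -0.0152939 ,  2.59709019])}
scene tile_a 0.83 [256.7, 168.4, 316.0, 216.1]
scene tile_a 0.72 [230.4, 126.6, 289.7, 166.2]
scene tile_a 0.7 [295.3, 214.1, 364.5, 271.3]
scene tray 0.92 [351.9, 291.6, 495.4, 433.2]
scene plate 0.87 [212.5, 121.5, 389.7, 294.5]
scene plate 0.27 [233.8, 127.1, 287.1, 167.6]
```

View pics/top0.png

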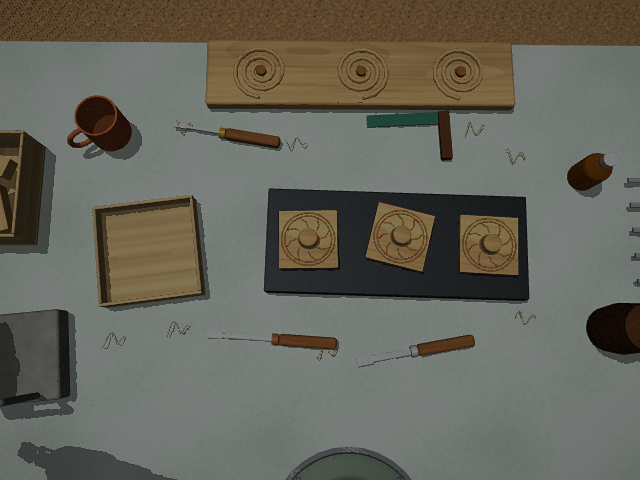

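Run:
```python
from h import *
c=cam("top"); D=np.load("top0.npz"); P=cloud(c,D["d"]); z=P[...,2]; ok=D["d"]>0
hist,e=np.histogram(z[ok],bins=np.arange(-.02,.3,.004)); print([(round(a,3),h) for a,h in zip(e,hist) if h>100])
# tile tops z~.046
m=(ok&(z>.040)&(z<.052)).astype(np.uint8)
m[:, :240]=0
n,l,s,cc=cv2.connectedComponentsWithStats(m)
for i in range(1,n):
    if s[i,4]>500:
        Q=P[l==i]; r=cv2.minAreaRect((Q[:,:2]*1000).astype(np.float32)); print(s[i],r,np.median(Q[:,2]))
m=(ok&(z>.058)&(z<.078)).astype(np.uint8); m[:, :240]=0
n,l,s,cc=cv2.connectedComponentsWithStats(m)
for i in range(1,n):
    if s[i,4]>60:
        Q=P[l==i]; print("boss",s[i],Q.mean(0),np.ptp(Q[:,:2],axis=0), cv2.minEnclosingCircle((Q[:,:2]*1000).astype(np.float32)))
m=(ok&(z>.03)&(z<.048)).astype(np.uint8); m[:,240:]=0
n,l,s,cc=cv2.connectedComponentsWithStats(m)
for i in range(1,n):
    if s[i,4]>100:
        Q=P[l==i]; print("tray",s[i],cv2.minAreaRect((Q[:,:2]*1000).astype(np.float32)),np.median(Q[:,2]))
```

```text
[(np.float64(-0.008), np.int64(6692)), (np.float64(-0.004), np.int64(99848)), (np.float64(0.0), np.int64(87844)), (np.float64(0.004), np.int64(11226)), (np.float64(0.008), np.int64(3464)), (np.float64(0.012), np.int64(2701)), (np.float64(0.016), np.int64(2074)), (np.float64(0.02), np.int64(2338)), (np.float64(0.024), np.int64(8354)), (np.float64(0.028), np.int64(22916)), (np.float64(0.032), np.int64(6409)), (np.float64(0.036), np.int64(1901)), (np.float64(0.04), np.int64(2743)), (np.float64(0.044), np.int64(7482)), (np.float64(0.048), np.int64(5153)), (np.float64(0.052), np.int64(1173)), (np.float64(0.056), np.int64(412)), (np.float64(0.06), np.int64(424)), (np.float64(0.064), np.int64(777)), (np.float64(0.068), np.int64(679)), (np.float64(0.072), np.int64(421)), (np.float64(0.076), np.int64(423)), (np.float64(0.08), np.int64(454)), (np.float64(0.084), np.int64(557)), (np.float64(0.088), np.int64(689)), (np.float64(0.092), np.int64(229)), (np.float64(0.096), np.int64(142)), (np.float64(0.1), np.int64(158)), (np.float64(0.104), np.int64(166)), (np.float64(0.108), np.int64(113)), (np.f
[... 1876 characters left out ...]
69335938, 452.8301696777344), (33.967140197753906, 77.98473358154297), 41.8469123840332) 0.03886895465849183
tray [  0 140  39 103 517] ((612.23388671875, 601.284423828125), (51.29877853393555, 205.68272399902344), 75.52922821044922) 0.0389304458545201
tray [  0 185  12  49 209] ((581.8919067382812, 643.2037963867188), (93.21012878417969, 22.64051628112793), 3.8533499240875244) 0.03967573723122819
tray [  92  195  111  112 1583] ((504.6319885253906, 377.23138427734375), (191.09242248535156, 191.59939575195312), 7.494405269622803) 0.038803526009700384
tray [ 50 309  15  90 474] ((314.5034484863281, 522.3603515625), (160.1504669189453, 15.577054023742676), 9.137073516845703) 0.0417132326639601
```

View pics/scene0.png

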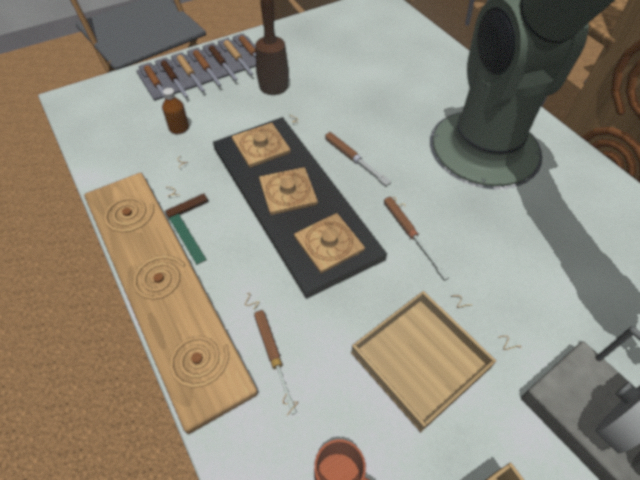

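The top view shows three tiles on the plate, centred at about (308,238), (401,235) and (491,243) px. The empty tray is at about (150,251) px. In the world frame:

| Item | x, y (mm) | yaw |
|---|---|---|
| Left tile (L) | (525, 73.6) | 0.8° |
| Middle tile (M) | (530, -99.4) | -14.4° |
| Right tile (R) | (515.5, -266) | -2.6° |
| Tray | (504.6, 377) | 7.5° |

The tile tops are at z ≈ 46 mm and the boss tops at about 67 mm, which agrees with the given sizes.

I'll start with tile L. Shutting the fingers now, squaring the tool and travelling there.

```bash
python3 -m inch '[{"dx":-30,"dy":-30,"rz":-0.143,"hand":1},{"dx":-30,"dy":-35,"rz":-0.143,"hand":1},{"dx":-25,"dy":-41,"hand":1},{"dx":-25,"dy":-41,"hand":1},{"dx":-25,"dy":-41,"hand":1},{"dx":-25,"dy":-41,"hand":1},{"dx":-25,"dy":-40,"dz":10,"hand":1},{"dx":-25,"dy":-40,"dz":15,"hand":1},{"dx":-25,"dy":-38,"dz":15,"hand":1},{"dx":-25,"dy":-38,"dz":15,"hand":1}]'
cat >> h.py <<'E'
TC={"L":(525,73.6,.76),"M":(530,-99.4,-14.4),"R":(515.5,-266,-2.6),"T":(504.6,377.2,7.5)}
def pt(t,a=0,b=0):
    x,y,w=TC[t]; w=np.radians(w); return np.array([x+a*np.cos(w)-b*np.sin(w), y+a*np.sin(w)+b*np.cos(w)])
def go(t,a,b,z):
    s=bot.observe(); p=np.array(s["position"])*1000; d=np.r_[pt(t,a,b),z]-p
    print("pos",p.round(1),"rot",s["tool_rot"].round(4),"F",s["force"].round(2),"t",s["clock"],"tooldelta",(rot(s["tool_rot"]).T@d).round(1),"q",s["qpos"].round(2))
E
python3 -c "
from h import *
go('L',-42,42,60)"
```

```text
pos [176.2 599.6 231.2] rot [-3.1413  0.      2.8558] F [-0.15  0.33  0.68] t 0.4 tooldelta [-430.4 -378.5  171.3] q [-1.36  0.52 -0.04  1.6   0.02  1.02 -0.11]schema error: expected keys dx, dy, dz, rx, ry, rz, hand
```

```bash
python3 -m inch '[{"dx":-30,"dy":-30,"dz":0,"rx":0,"ry":0,"rz":-0.143,"hand":1},{"dx":-30,"dy":-35,"dz":0,"rx":0,"ry":0,"rz":-0.143,"hand":1},{"dx":-25,"dy":-41,"dz":0,"rx":0,"ry":0,"rz":0,"hand":1},{"dx":-25,"dy":-41,"dz":0,"rx":0,"ry":0,"rz":0,"hand":1},{"dx":-25,"dy":-41,"dz":0,"rx":0,"ry":0,"rz":0,"hand":1},{"dx":-25,"dy":-41,"dz":0,"rx":0,"ry":0,"rz":0,"hand":1},{"dx":-25,"dy":-40,"dz":10,"rx":0,"ry":0,"rz":0,"hand":1},{"dx":-25,"dy":-40,"dz":15,"rx":0,"ry":0,"rz":0,"hand":1},{"dx":-25,"dy":-38,"dz":15,"rx":0,"ry":0,"rz":0,"hand":1},{"dx":-25,"dy":-38,"dz":15,"rx":0,"ry":0,"rz":0,"hand":1}]'
python3 -c "
from h import *
go('L',-42,42,60)"
```

```text
clock: 1.4
position: [0.4222, 0.2019, 0.1761]
tool_rot: [3.141, 0.001, -3.141]
force: [0.6, 1.1, -0.1]
grip_width: -0.0003
pos [422.2 201.9 176.1] rot [ 3.1411e+00  8.0000e-04 -3.1413e+00] F [ 0.61  1.05 -0.08] t 1.4 tooldelta [-60.2 -86.9 116.1] q [-0.59  0.35  0.02  2.06 -0.01  0.73  1.01]
```

```bash
python3 -m inch '[{"dx":-20,"dy":-29,"dz":28,"rx":0,"ry":0,"rz":0,"hand":1},{"dx":-20,"dy":-29,"dz":34,"rx":0,"ry":0,"rz":0,"hand":1},{"dx":-20,"dy":-29,"dz":34,"rx":0,"ry":0,"rz":0,"hand":1},{"dx":0,"dy":0,"dz":20,"rx":0,"ry":0,"rz":0,"hand":1},{"dx":0,"dy":0,"dz":0,"rx":0,"ry":0,"rz":0,"hand":1},{"dx":0,"dy":0,"dz":0,"rx":0,"ry":0,"rz":0,"hand":1}]'
python3 -c "
from h import *
go('L',-42,42,46)"
```

```text
clock: 2.0
position: [0.4812, 0.117, 0.0607]
tool_rot: [3.141, -0.0, -3.141]
force: [-0.4, 1.2, 0.3]
grip_width: 0.0002
pos [481.2 117.   60.7] rot [ 3.1415e+00 -4.0000e-04 -3.1409e+00] F [-0.44  1.16  0.26] t 2.0 tooldelta [-1.3 -2.  14.7] q [-0.37  0.59  0.02  2.06 -0.02  0.49  1.23]
```

```bash
python3 -m inch '[{"dx":-1,"dy":-2,"dz":7,"rx":0,"ry":0,"rz":0,"hand":1},{"dx":0,"dy":0,"dz":4,"rx":0,"ry":0,"rz":0,"hand":1},{"dx":0,"dy":0,"dz":1,"rx":0,"ry":0,"rz":0,"hand":1},{"dx":0,"dy":0,"dz":1,"rx":0,"ry":0,"rz":0,"hand":1},{"dx":0,"dy":0,"dz":0,"rx":0,"ry":0,"rz":0,"hand":1}]'
```

```text
clock: 2.5
position: [0.4824, 0.1147, 0.0474]
tool_rot: [3.142, 0.0, -3.141]
force: [-0.7, 0.6, 0.7]
grip_width: -0.0002
```

```bash
python3 -m inch '[{"dx":0,"dy":0,"dz":1,"rx":0,"ry":0,"rz":0,"hand":1},{"dx":0,"dy":0,"dz":0,"rx":0,"ry":0,"rz":0,"hand":1}]'
```

```text
clock: 2.7
position: [0.4823, 0.1146, 0.0463]
tool_rot: [3.142, 0.0, -3.141]
force: [-0.4, 0.4, -0.1]
grip_width: 0.0
```

```bash
python3 -m inch '[{"dx":0,"dy":0,"dz":0.7,"rx":0,"ry":0,"rz":0,"hand":1},{"dx":0,"dy":0,"dz":0,"rx":0,"ry":0,"rz":0,"hand":1}]'
```

```text
clock: 2.9
position: [0.4824, 0.1145, 0.0461]
tool_rot: [3.141, 0.0, -3.142]
force: [-3.3, 0.2, 11.7]
grip_width: 0.0001
```

Contact at z = 46.1 mm gave 12 N straight away, so this corner is firm. Moving to the adjacent corner (-42,-42).

```bash
python3 -m inch '[{"dx":0,"dy":0,"dz":-9,"rx":0,"ry":0,"rz":0,"hand":1},{"dx":0,"dy":-28,"dz":0,"rx":0,"ry":0,"rz":0,"hand":1},{"dx":0,"dy":-28,"dz":0,"rx":0,"ry":0,"rz":0,"hand":1},{"dx":-1,"dy":-27,"dz":0,"rx":0,"ry":0,"rz":0,"hand":1},{"dx":0,"dy":0,"dz":5,"rx":0,"ry":0,"rz":0,"hand":1},{"dx":0,"dy":0,"dz":2,"rx":0,"ry":0,"rz":0,"hand":1},{"dx":0,"dy":0,"dz":0.8,"rx":0,"ry":0,"rz":0,"hand":1},{"dx":0,"dy":0,"dz":0,"rx":0,"ry":0,"rz":0,"hand":1}]'; python3 -c "
from h import *
go('L',-42,-42,46)"
```

```text
clock: 3.7
position: [0.4833, 0.0324, 0.0468]
tool_rot: [3.141, -0.0, -3.14]
force: [-0.7, -0.6, 0.7]
grip_width: 0.0
pos [483.3  32.4  46.8] rot [ 3.1414e+00 -1.0000e-04 -3.1401e+00] F [-0.72 -0.59  0.72] t 3.7 tooldelta [-0.2 -1.4  0.8] q [-0.19  0.61 -0.    2.1   0.    0.44  1.38]
```

```bash
python3 -m inch '[{"dx":0,"dy":0,"dz":1,"rx":0,"ry":0,"rz":0,"hand":1},{"dx":0,"dy":0,"dz":0,"rx":0,"ry":0,"rz":0,"hand":1}]'
```

```text
clock: 3.9
position: [0.4833, 0.032, 0.0458]
tool_rot: [3.142, 0.0, -3.141]
force: [-0.1, -0.1, 1.2]
grip_width: 0.0002
```

```bash
python3 -m inch '[{"dx":0,"dy":0,"dz":0.7,"rx":0,"ry":0,"rz":0,"hand":1},{"dx":0,"dy":0,"dz":0,"rx":0,"ry":0,"rz":0,"hand":1}]'
```

```text
clock: 4.1
position: [0.4833, 0.0316, 0.0451]
tool_rot: [-3.142, -0.0, -3.141]
force: [-0.2, 0.1, 1.1]
grip_width: 0.0002
```

It keeps sinking at about 1 N with no stiff response, so it is probably rocking. Pressing on down in small steps.

```bash
python3 -m inch '[{"dx":0,"dy":0,"dz":0.7,"rx":0,"ry":0,"rz":0,"hand":1},{"dx":0,"dy":0,"dz":0.5,"rx":0,"ry":0,"rz":0,"hand":1},{"dx":0,"dy":0,"dz":0,"rx":0,"ry":0,"rz":0,"hand":1}]'
```

```text
clock: 4.4
position: [0.4833, 0.0314, 0.0438]
tool_rot: [-3.141, -0.0, 3.142]
force: [-0.3, -0.7, 1.7]
grip_width: 0.0001
```

```bash
python3 -m inch '[{"dx":0,"dy":0,"dz":0.6,"rx":0,"ry":0,"rz":0,"hand":1},{"dx":0,"dy":0,"dz":0,"rx":0,"ry":0,"rz":0,"hand":1}]'
```

```text
clock: 4.6
position: [0.4833, 0.0314, 0.0435]
tool_rot: [-3.141, -0.0, -3.142]
force: [-2.3, -1.2, 9.2]
grip_width: 0.0001
```

```bash
python3 -m inch '[{"dx":0,"dy":0,"dz":0.4,"rx":0,"ry":0,"rz":0,"hand":1},{"dx":0,"dy":0,"dz":0,"rx":0,"ry":0,"rz":0,"hand":1}]'
```

```text
clock: 4.8
position: [0.4833, 0.0314, 0.0433]
tool_rot: [-3.142, 0.0, 3.142]
force: [-5.5, -1.3, 15.5]
grip_width: 0.0004
```

The corner sank about 2.7 mm under 1–2 N and then met the plate, so tile L is the twisted one. I'll hold a little longer with less force, release gently, and rise above the boss with the fingers open.

```bash
python3 -m inch '[{"dx":0,"dy":0,"dz":-0.3,"rx":0,"ry":0,"rz":0,"hand":1},{"dx":0,"dy":0,"dz":0,"rx":0,"ry":0,"rz":0,"hand":1},{"dx":0,"dy":0,"dz":0,"rx":0,"ry":0,"rz":0,"hand":1},{"dx":0,"dy":0,"dz":0,"rx":0,"ry":0,"rz":0,"hand":1}]'; python3 -m inch '[{"dx":0,"dy":0,"dz":-0.6,"rx":0,"ry":0,"rz":0,"hand":1},{"dx":0,"dy":0,"dz":-1,"rx":0,"ry":0,"rz":0,"hand":1},{"dx":0,"dy":0,"dz":-1,"rx":0,"ry":0,"rz":0,"hand":1},{"dx":0,"dy":0,"dz":-1,"rx":0,"ry":0,"rz":0,"hand":1},{"dx":0,"dy":0,"dz":-4,"rx":0,"ry":0,"rz":0,"hand":1},{"dx":0,"dy":0,"dz":-30,"rx":0,"ry":0,"rz":0,"hand":-1},{"dx":0,"dy":0,"dz":-45,"rx":0,"ry":0,"rz":0,"hand":-1},{"dx":-20,"dy":20,"dz":0,"rx":0,"ry":0,"rz":0,"hand":-1},{"dx":-20,"dy":20,"dz":0,"rx":0,"ry":0,"rz":0,"hand":-1},{"dx":0,"dy":0,"dz":0,"rx":0,"ry":0,"rz":0,"hand":-1}]'
python3 - <<'E'
from h import *
go('L',0,0,46)
c=cam("wrist"); p,d=bot.grab_frame("wrist"); save("wrist1.png",p)
P=cloud(c,d); z=P[...,2]
m=((d>0)&(z>.060)&(z<.074)).astype(np.uint8)
n,l,s,cc=cv2.connectedComponentsWithStats(m)
for i in range(1,n):
    if s[i,4]>200: Q=P[l==i]; print("boss",s[i],Q.mean(0),cv2.minEnclosingCircle((Q[:,:2]*1000).astype(np.float32)))
m=((d>0)&(z>.040)&(z<.052)).astype(np.uint8)
n,l,s,cc=cv2.connectedComponentsWithStats(m)
for i in range(1,n):
    if s[i,4]>2000: Q=P[l==i]; print("tile",s[i],cv2.minAreaRect((Q[:,:2]*1000).astype(np.float32)),np.median(Q[:,2]))
c=cam("top"); p,d=bot.grab_frame("top"); save("top1.png",p)
E
```

```text
clock: 5.2
position: [0.4832, 0.0314, 0.0434]
tool_rot: [-3.141, -0.0, 3.142]
force: [-3.7, -0.4, 9.9]
grip_width: 0.0001
clock: 6.2
position: [0.5254, 0.0744, 0.1265]
tool_rot: [3.14, 0.002, -3.139]
force: [-0.4, -0.7, -0.4]
grip_width: 0.0721
pos [525.4  74.4 126.5] rot [ 3.1400e+00  2.4000e-03 -3.1388e+00] F [-0.41 -0.74 -0.44] t 6.2 tooldelta [ 0.6 -0.9 80.5] q [-0.25  0.52  0.    1.94 -0.    0.68  1.33]
boss [ 282  219   66   66 3376] [0.52398794 0.07460359 0.06657962] ((525.3675537109375, 74.53047943115234), 17.218605041503906)
boss [  0 236  17  52 562] [ 0.53151216 -0.08397724  0.06407598] ((531.7786865234375, -88.76084899902344), 13.725420951843262)
tile [  209   139   210   193 33921] ((525.3589477539062, 74.56124877929688), (110.24488067626953, 110.51459503173828), 0.8801030516624451) 0.045101592741492724
tile [    0   149   119   206 18608] ((536.6663208007812, -75.1988525390625), (63.6482048034668, 110.99484252929688), 76.3318862915039) 0.04516564579527936
```

The fingers are centred over the boss: the wrist camera puts it at (525, 74.5) and the TCP is at (525.4, 74.4). Descending to grip.

```bash
python3 -m inch '[{"dx":0,"dy":0,"dz":30,"rx":0,"ry":0,"rz":0,"hand":-1},{"dx":0,"dy":0,"dz":30,"rx":0,"ry":0,"rz":0,"hand":-1},{"dx":0,"dy":0,"dz":18,"rx":0,"ry":0,"rz":0,"hand":-1},{"dx":0,"dy":0,"dz":0,"rx":0,"ry":0,"rz":0,"hand":-1},{"dx":0,"dy":0,"dz":0,"rx":0,"ry":0,"rz":0,"hand":1},{"dx":0,"dy":0,"dz":0,"rx":0,"ry":0,"rz":0,"hand":1},{"dx":0,"dy":0,"dz":0,"rx":0,"ry":0,"rz":0,"hand":1},{"dx":0,"dy":0,"dz":0,"rx":0,"ry":0,"rz":0,"hand":1},{"dx":0,"dy":0,"dz":0,"rx":0,"ry":0,"rz":0,"hand":1}]' 60
```

```text
clock: 7.2
position: [0.5239, 0.0718, 0.0491]
tool_rot: [3.141, 0.002, -3.141]
force: [-4.0, 1.3, 20.2]
grip_width: 0.0319
```

```bash
python3 -m inch '[{"dx":0,"dy":0,"dz":-2,"rx":0,"ry":0,"rz":0,"hand":1},{"dx":0,"dy":0,"dz":-5,"rx":0,"ry":0,"rz":0,"hand":1},{"dx":0,"dy":0,"dz":-10,"rx":0,"ry":0,"rz":0,"hand":1},{"dx":0,"dy":0,"dz":-15,"rx":0,"ry":0,"rz":0,"hand":1},{"dx":0,"dy":0,"dz":-20,"rx":0,"ry":0,"rz":0,"hand":1},{"dx":0,"dy":0,"dz":-25,"rx":0,"ry":0,"rz":0,"hand":1},{"dx":0,"dy":0,"dz":0,"rx":0,"ry":0,"rz":0,"hand":1},{"dx":0,"dy":0,"dz":0,"rx":0,"ry":0,"rz":0,"hand":1}]'
python3 - <<'E'
from h import *
go('T',0,0,120)
p,d=bot.grab_frame("scene"); save("scene2.png",p)
E
```

```text
clock: 8.0
position: [0.5235, 0.0715, 0.1253]
tool_rot: [3.141, 0.001, -3.141]
force: [-0.2, 1.0, -4.2]
grip_width: 0.0314
pos [523.5  71.5 125.3] rot [ 3.1413e+00  1.1000e-03 -3.1415e+00] F [-0.2   1.03 -4.18] t 8.0 tooldelta [ 18.8 305.7   5.4] q [-0.25  0.52  0.    1.95 -0.    0.68  1.33]
```

View pics/scene2.png

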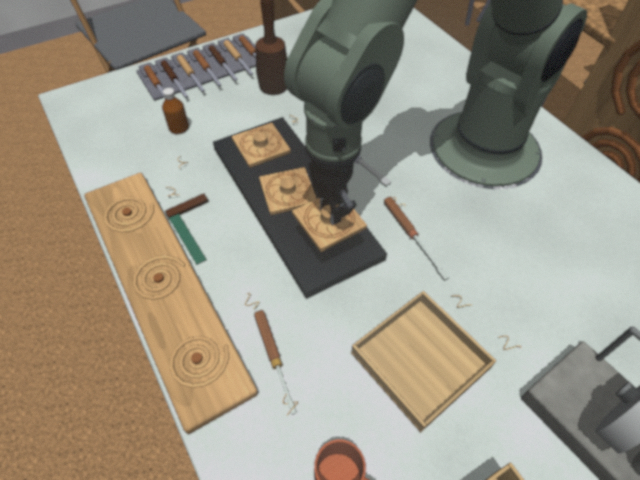

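The tile is held level above the plate, with about 4 N of downward force. The picture shows it at (330,220) px, and the tray is clear at (425,358) px. Carrying it over at a moderate speed.

```bash
python3 -m inch '[{"dx":0,"dy":10,"dz":0,"rx":0,"ry":0,"rz":0,"hand":1},{"dx":1,"dy":20,"dz":0,"rx":0,"ry":0,"rz":0,"hand":1},{"dx":2,"dy":30,"dz":0,"rx":0,"ry":0,"rz":0,"hand":1},{"dx":3,"dy":35,"dz":0,"rx":0,"ry":0,"rz":0,"hand":1},{"dx":3,"dy":35,"dz":0,"rx":0,"ry":0,"rz":0,"hand":1},{"dx":3,"dy":35,"dz":0,"rx":0,"ry":0,"rz":0,"hand":1},{"dx":3,"dy":35,"dz":0,"rx":0,"ry":0,"rz":0,"hand":1},{"dx":2,"dy":35,"dz":0,"rx":0,"ry":0,"rz":0,"hand":1},{"dx":2,"dy":30,"dz":0,"rx":0,"ry":0,"rz":0,"hand":1},{"dx":0,"dy":20,"dz":0,"rx":0,"ry":0,"rz":0,"hand":1}]'
python3 -m inch '[{"dx":0,"dy":14,"dz":0,"rx":0,"ry":0,"rz":0,"hand":1},{"dx":0,"dy":7,"dz":0,"rx":0,"ry":0,"rz":-0.03,"hand":1},{"dx":0,"dy":0,"dz":0,"rx":0,"ry":0,"rz":-0.05,"hand":1},{"dx":0,"dy":0,"dz":0,"rx":0,"ry":0,"rz":-0.03,"hand":1},{"dx":0,"dy":0,"dz":0,"rx":0,"ry":0,"rz":0,"hand":1},{"dx":0,"dy":0,"dz":0,"rx":0,"ry":0,"rz":0,"hand":1}]'
python3 - <<'E'
from h import *
go('T',0,0,26)
p,d=bot.grab_frame("scene"); save("scene3.png",p)
c=cam("top"); p,d=bot.grab_frame("top"); save("top3.png",p)
E
```

```text
clock: 9.05
position: [0.5025, 0.3598, 0.1237]
tool_rot: [-3.142, -0.002, -3.139]
force: [0.0, -0.2, -2.9]
grip_width: 0.0315
clock: 9.65
position: [0.5045, 0.3769, 0.1248]
tool_rot: [-3.141, -0.0, -3.033]
force: [0.2, -0.3, -3.4]
grip_width: 0.0316
pos [504.5 376.9 124.8] rot [-3.1414e+00 -1.0000e-04 -3.0330e+00] F [ 0.24 -0.28 -3.41] t 9.65 tooldelta [-0.1  0.3 98.8] q [-0.72  0.65 -0.02  1.68  0.01  0.82  0.93]
```

View pics/scene3.png

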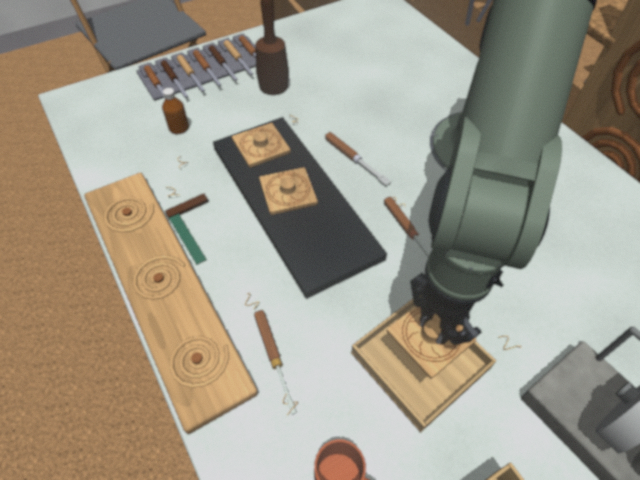

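View pics/top3.png

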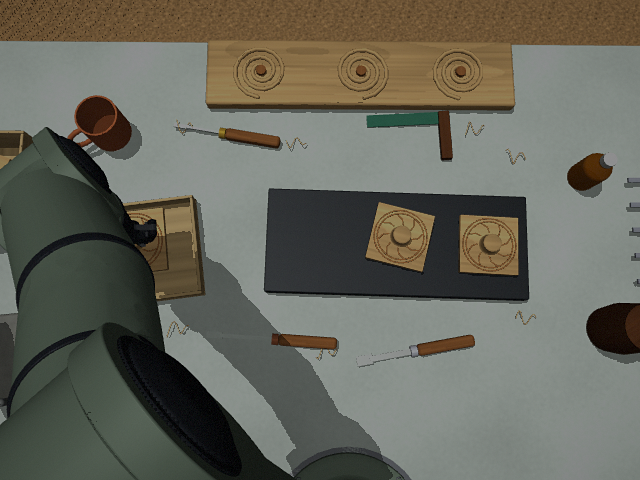

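The tile hangs centred over the tray with its edges parallel to the walls, at (430,345) px in the scene view. The two sound tiles have not moved. Lowering, with touchdown expected at TCP z ≈ 25 mm.

```bash
python3 -m inch '[{"dx":0,"dy":0,"dz":10,"rx":0,"ry":0,"rz":0,"hand":1},{"dx":0,"dy":0,"dz":20,"rx":0,"ry":0,"rz":0,"hand":1},{"dx":0,"dy":0,"dz":20,"rx":0,"ry":0,"rz":0,"hand":1},{"dx":0,"dy":0,"dz":20,"rx":0,"ry":0,"rz":0,"hand":1},{"dx":0,"dy":0,"dz":13,"rx":0,"ry":0,"rz":0,"hand":1},{"dx":0,"dy":0,"dz":8,"rx":0,"ry":0,"rz":0,"hand":1},{"dx":0,"dy":0,"dz":4,"rx":0,"ry":0,"rz":0,"hand":1},{"dx":0,"dy":0,"dz":0,"rx":0,"ry":0,"rz":0,"hand":1},{"dx":0,"dy":0,"dz":0,"rx":0,"ry":0,"rz":0,"hand":1}]'; python3 -m inch '[{"dx":0,"dy":0,"dz":1.5,"rx":0,"ry":0,"rz":0,"hand":1},{"dx":0,"dy":0,"dz":0,"rx":0,"ry":0,"rz":0,"hand":1}]'
```

```text
clock: 10.65
position: [0.5046, 0.3778, 0.0304]
tool_rot: [3.141, 0.001, -3.031]
force: [0.2, -0.3, -2.6]
grip_width: 0.0319
clock: 10.85
position: [0.5044, 0.3776, 0.0286]
tool_rot: [3.141, 0.0, -3.031]
force: [0.8, -0.2, -3.7]
grip_width: 0.0314
```

```bash
python3 -m inch '[{"dx":0,"dy":0,"dz":1,"rx":0,"ry":0,"rz":0,"hand":1},{"dx":0,"dy":0,"dz":0,"rx":0,"ry":0,"rz":0,"hand":1}]'
```

```text
clock: 11.05
position: [0.5043, 0.3775, 0.0273]
tool_rot: [3.142, 0.0, -3.031]
force: [-0.2, -0.7, -3.2]
grip_width: 0.0319
```

```bash
python3 -m inch '[{"dx":0,"dy":0,"dz":0.7,"rx":0,"ry":0,"rz":0,"hand":1},{"dx":0,"dy":0,"dz":0,"rx":0,"ry":0,"rz":0,"hand":1}]'
```

```text
clock: 11.25
position: [0.5043, 0.3775, 0.0265]
tool_rot: [-3.142, -0.0, -3.031]
force: [0.3, -0.6, -3.6]
grip_width: 0.0314
```

```bash
python3 -m inch '[{"dx":0,"dy":0,"dz":0.7,"rx":0,"ry":0,"rz":0,"hand":1},{"dx":0,"dy":0,"dz":0,"rx":0,"ry":0,"rz":0,"hand":1}]'; python3 -m inch '[{"dx":0,"dy":0,"dz":0.7,"rx":0,"ry":0,"rz":0,"hand":1},{"dx":0,"dy":0,"dz":0,"rx":0,"ry":0,"rz":0,"hand":1}]'
```

```text
clock: 11.45
position: [0.5042, 0.3775, 0.0258]
tool_rot: [-3.142, -0.0, -3.031]
force: [-0.2, 0.1, -2.8]
grip_width: 0.0316
clock: 11.65
position: [0.5043, 0.3775, 0.0253]
tool_rot: [-3.142, 0.0, -3.031]
force: [-1.1, -0.9, 0.5]
grip_width: 0.0319
```

```bash
python3 -m inch '[{"dx":0,"dy":0,"dz":0.6,"rx":0,"ry":0,"rz":0,"hand":1},{"dx":0,"dy":0,"dz":0,"rx":0,"ry":0,"rz":0,"hand":1}]'
```

```text
clock: 11.85
position: [0.5044, 0.3775, 0.0252]
tool_rot: [3.142, 0.0, -3.032]
force: [-3.7, -2.1, 10.6]
grip_width: 0.0312
```

The tile touched down at z = 25.2 mm, as predicted. Easing off, then opening and retreating.

```bash
python3 -m inch '[{"dx":0,"dy":0,"dz":-0.5,"rx":0,"ry":0,"rz":0,"hand":1},{"dx":0,"dy":0,"dz":0,"rx":0,"ry":0,"rz":0,"hand":-1},{"dx":0,"dy":0,"dz":0,"rx":0,"ry":0,"rz":0,"hand":-1},{"dx":0,"dy":0,"dz":0,"rx":0,"ry":0,"rz":0,"hand":-1},{"dx":0,"dy":0,"dz":0,"rx":0,"ry":0,"rz":0,"hand":-1},{"dx":0,"dy":0,"dz":0,"rx":0,"ry":0,"rz":0,"hand":-1}]'; python3 -m inch '[{"dx":0,"dy":0,"dz":-10,"rx":0,"ry":0,"rz":0,"hand":-1},{"dx":0,"dy":0,"dz":-20,"rx":0,"ry":0,"rz":0,"hand":-1},{"dx":0,"dy":0,"dz":-40,"rx":0,"ry":0,"rz":0,"hand":-1},{"dx":0,"dy":0,"dz":-40,"rx":0,"ry":0,"rz":0,"hand":-1},{"dx":0,"dy":0,"dz":-40,"rx":0,"ry":0,"rz":0,"hand":-1},{"dx":0,"dy":0,"dz":-30,"rx":0,"ry":0,"rz":0,"hand":-1},{"dx":0,"dy":0,"dz":0,"rx":0,"ry":0,"rz":0,"hand":-1},{"dx":0,"dy":0,"dz":0,"rx":0,"ry":0,"rz":0,"hand":-1}]'
python3 - <<'E'
from h import *
go('T',0,0,46)
p,d=bot.grab_frame("scene"); save("scene4.png",p)
c=cam("wrist"); p,d=bot.grab_frame("wrist"); save("wrist4.png",p)
P=cloud(c,d); z=P[...,2]
for lo,hi,k in ((.014,.030,"tile"),(.036,.052,"boss/wall")):
    m=((d>0)&(z>lo)&(z<hi)).astype(np.uint8)
    n,l,s,cc=cv2.connectedComponentsWithStats(m)
    for i in range(1,n):
        if s[i,4]>400:
            Q=P[l==i]; A=np.c_[Q[:,:2]-Q[:,:2].mean(0),np.ones(len(Q))]; co=np.linalg.lstsq(A,Q[:,2],rcond=None)[0]
            print(k,s[i],cv2.minAreaRect((Q[:,:2]*1000).astype(np.float32)),np.median(Q[:,2]),"slope",co[:2].round(3))
E
```

```text
clock: 12.45
position: [0.5043, 0.3775, 0.0251]
tool_rot: [-3.142, -0.0, -3.031]
force: [-0.0, -0.4, -0.5]
grip_width: 0.0853
clock: 13.25
position: [0.5044, 0.3776, 0.2062]
tool_rot: [3.141, 0.001, -3.031]
force: [-0.5, -0.2, 0.1]
grip_width: 0.0856
pos [504.4 377.6 206.2] rot [ 3.1407e+00  1.2000e-03 -3.0315e+00] F [-0.54 -0.15  0.14] t 13.25 tooldelta [  0.   -0.6 160.2] q [-0.73  0.55 -0.01  1.61  0.01  0.97  0.94]
tile [ 533    0  107   82 1079] ((381.65252685546875, 552.728759765625), (92.6484603881836, 42.2132453918457), 59.95886993408203) 0.02225530754067212 slope [ 0.011 -0.004]
tile [   0   66   42  254 8398] ((527.8806762695312, 145.91989135742188), (26.132476806640625, 200.13961791992188), 86.45307159423828) 0.028417606981931104 slope [-0.016 -0.408]
tile [ 186   83  254  234 4588] ((505.63238525390625, 377.689208984375), (179.16397094726562, 181.8539581298828), 7.631400108337402) 0.02236969893584953 slope [-0. -0.]
tile [  242   134   145   138 17198] ((505.70953369140625, 377.7744140625), (109.98897552490234, 110.24600982666016), 7.163972854614258) 0.02108059831263928 s
[... 207 characters left out ...]
  0   91   80 6719] ((366.83404541015625, 556.8411865234375), (49.013729095458984, 63.98411560058594), 5.788857936859131) 0.04860884807718929 slope [-0.04   0.069]
boss/wall [ 176   73  273  254 8069] ((505.21929931640625, 377.7366027832031), (190.22181701660156, 190.45541381835938), 7.590478897094727) 0.03865342812608469 slope [-0. -0.]
boss/wall [ 292  189   46   45 1592] ((505.7098693847656, 377.7135009765625), (33.245487213134766, 33.374759674072266), 18.284923553466797) 0.042811901939320274 slope [0.019 0.   ]
boss/wall [ 562  259   78  121 1984] ((566.3786010742188, 602.0110473632812), (32.25355911254883, 109.28048706054688), 72.32127380371094) 0.04424159027583832 slope [-0.004 -0.065]
```

View pics/wrist4.png

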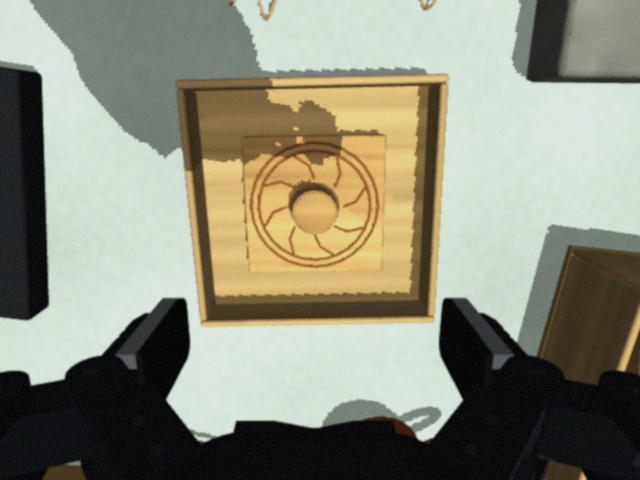

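View pics/scene4.png

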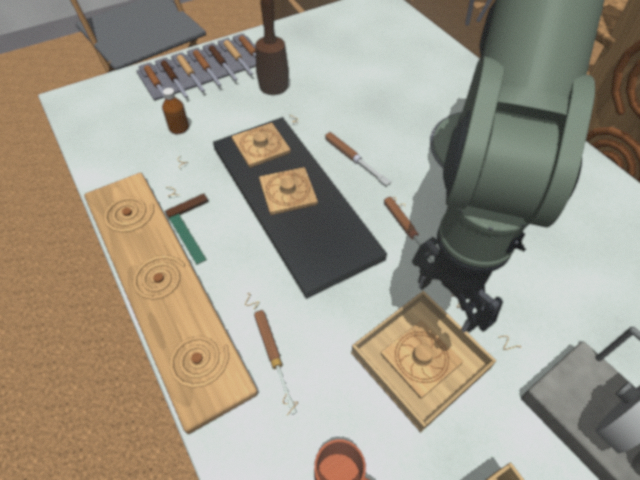

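The tile lies flat and face up in the middle of the tray, at (314,205) px in the wrist view. Its top is at z ≈ 21–22 mm with no slope, and it is within 1 mm of the tray's centre. The sound tiles at (262,143) and (288,190) px in the scene view have not moved, and the arm is clear of everything.

```bash
python3 -c "
from workcell import bot
print(bot.job_done())"
```

```text
the job is handed in; nothing more can be done
None
```

The twisted tile was the left one, nearest the tray. It now lies flat and face up in the tray, and the job was handed in at about 13.4 s. `job_done` gave no verdict, so the result rests on my own checks.

- **Finding it:** On the left tile, corner (-42, +42) was firm, reading 12 N at z = 46.1 mm. Corner (-42, -42) sank about 2.7 mm (about 0.046 rad) under 1–2 N before meeting the plate. I kept it pressed there for about 0.6 s; the highest reading was 15.5 N. I did not press the other two tiles.
- **Moving it:** I gripped the boss at 60 N, carried the tile to the tray and released it only once it was on the floor, at about 10 N of contact force. While the fingers were closing on the boss, the tool briefly read 20 N of vertical force. That was over the boss, where the 35 N pressing limit does not apply.
- **Last checks:** The wrist camera puts the tile's middle within 1 mm of the tray's middle. It shows no measurable slope, and the top is at z ≈ 21–22 mm (22 expected). The two sound tiles look unmoved in the picture; I did not measure them again. The arm stood clear at z ≈ 0.21 m with about 0 N on the tool. None of the checks failed or disagreed.

The first move command was refused because some keys were left out of its rows. I repeated it with all of them, and nothing had moved.

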